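# Lock the index collar with its pin

## Robot

A 6-joint arm with a two-finger parallel gripper is mounted at the origin on a cart in front of the work surface, level with it; the furniture and walls round the work are solid. World frame = base frame: x ahead of the robot, y to its left, z up, the work surface at z = 0. Lengths are in m, angles in rad, forces in N, time in s.
With the tool pointing down it reaches from about 0.35 to 0.875 m from the base axis. Payload 4.2 kg.
Tool frame: the origin (TCP) lies at the very end of the fingers, on their centre line; the grasp point (between the pads) lies 19 mm behind it (robot.pinch_z is the distance from the TCP to the grasp point, in m); z points along the fingers, x is the direction in which the jaws open and shut, and the axes are right-handed (so a half turn about z gives the same grasp; the last joint's range is limited). The gripper opens to 87 mm and grips with 3 to 60 N. Pads are 19 mm wide; open, the fingers measure 117 mm over their backs; the gripper's body (75 mm by 190 mm) begins 51 mm behind the grasp point.
Start: joints at [1.491, 0.385, 0.008, 0, -1.194, -0.259], TCP at [0.208, 0.589, 0.223] pointing down, gripper open.
Joint ranges: [-3.14, 3.14], [-1.21, 2.06], [-1.07, 1.41], [-3.16, 2.05], [-2.99, -0.16], [-3.1, 3.1]. Speed limits (rad/s): [2.79, 2.79, 3.14, 3.14, 3.14, 3.14].

## Interface

Orientations are given as [roll, pitch, yaw] about the fixed x, y, z axes, in that order (R = Rz(yaw) Ry(pitch) Rx(roll)).
In Python, from bench import robot, ik, readout, optics, order gives the robot as it stands. Calls block until the motion is done:
- robot.move_to(position, orientation): joint-space move of the TCP to a pose.
- robot.move_l(position, attitude=None, v=0.15): straight line of the TCP; attitude=None keeps the orientation; v is the mean speed in m/s.
- robot.move_joints(angles): joint-space move.
- robot.let_go() and robot.grasp(newtons=None): open the fingers fully, or close them until they stop; newtons is the grip in N (None keeps the last).
- robot.dwell(seconds).
- ik(position, orientation): joint angles nearest the present ones, or None.
- readout.sense(): the state.
- optics.camera(name): name is "side" or "top" or "wrist"; returns a dict with "frame" (400x640x3 uint8, blue, green, red), "camera_matrix" (3x3 intrinsics, pixels), "R" (3x3) and "t" (3): a world point X has camera coordinates R X + t. Camera axes: x right, y down, z forward; pixel columns grow to the right and rows downward; lengths in m; the calibration is good to about 2 mm. A picture is of the moment at which its call begins. There is no depth.
A pose or a line that the arm cannot do raises robot.Unreachable and nothing moves.
- order.sign_off(): hands the job in, once; it reports no verdict.
The state is a dict: "time": time; "joint_positions": joint angles; "qvel": joint speeds; "joint_torque": joint torques, N m; "position": TCP position; "eef_rot": TCP orientation; "ft_force": force on the tool from outside, world axes, zero at the start; "moment": the same for the moment, N m; "finger_gap": finger opening in m.
Only numpy, scipy, OpenCV 4.12 (cv2) and the standard library are available. Lean on these libraries where they do the work, as an engineer would, in place of code of your own. Each camera call takes 0.05 s, during which the arm holds its last target. There are 200 camera calls.

## Task

Lock the steel index collar of the changeover fixture: take the red-headed locking pin from its stand, turn the collar clockwise by the black knob until its hole comes to lie under the guide in the blue arm, and pass the pin down through guide and collar until its head is fully home, flat on the blue arm. The fit is found by feel: work gently, do not press hard on the collar with the pin nor go on turning the collar against it, and leave the bottle, the bottle cap and the spanner alone.

Things in the scene. Friction and masses are not known exactly. Their poses are not given: they have to be found in the camera images.
- fixture: Fixed index fixture: aluminium base 148 x 110 x 18 mm, round steel collar turning on it, tall black knob on its axis, blue guide arm over the collar's rim on the fixture's -x side. Origin: on the table, on the collar's axis; z up. A pin set in the guide too early stands there on the collar, its head's centre 78 mm above the table; it drops by 18 mm and blocks the collar when the hole comes.
- collar_top (a point): On the collar's axis at its top face, 28 mm up; it turns with the fixture, not the collar. Collar 132 mm wide, 8 mm thick; its one hole, 15 mm wide in a yellow ring, 46 mm from the axis, starts 0.4 to 1.3 rad (not measured) short of the guide; clockwise from above brings it there. It turns stiffly (0.2 N m), stays where left, and stops 1.8 rad short of and 0.8 rad past the guide.
- guide_mouth (a point): Centre of the top rim of the vertical guide hole in the blue arm, 43 mm above the table, 46 mm from the collar's axis. Hole 13.5 mm wide, 12 mm deep, rim chamfered by 2 mm; arm 34 mm wide. 3 mm under the arm lies the collar, then a 14 mm bore in the base where a sprung ball stops the falling pin about 5 mm short of home; a push of up to 10 N on the head overcomes it.
- knob_grip (a point): Centre of the collar's round, black, non-slip rubber knob, on the collar's axis, 105 mm above the table; knob 48 mm wide, 26 mm high (92 to 118 mm above the table), on a 20 mm spindle, fixed to the collar. Its orientation is the fixture's and tells nothing of the collar's turn.
- pin_head (a point): Centre of the pin's red head (22 mm wide, 20 mm high; z up). Loose steel pin, 60 g: shaft below the head 12 mm wide, 40 mm long, foot chamfered by 2 mm. It stands upright in a fixed grey stand, 36 x 36 mm, 56 mm high, this point 80 mm above the table, the head's underside 14 mm above the stand; lift it 30 mm to draw it out. Fully home, this point is 10 mm above the guide's mouth.
- bottle: Filled sauce bottle with yellow cap, 54 mm wide, 166 mm high; origin under its centre. Bystander.
- cap: Loose yellow bottle cap, 29 mm wide, 17 mm high; origin under its centre. Bystander.
- spanner: Small spanner lying flat, 146 mm long; origin under its centre. Bystander.

How it is judged:
At the end, for the whole second after the job is handed in: The pin stands in the guide (head's centre within 3 mm of the guide's axis, seen from above) with its head down on the blue arm to within 2.5 mm, through the collar's hole, at rest (z of pin_head in the frame of fixture below 0.0555 m and horizontal distance between pin_head and guide_mouth below 0.003 m and linear speed of pin below 0.01 m/s); the robot touches nothing.
It fails at once if the bottle, cap or spanner moved by more than 20 mm (distance of any of bottle, cap, spanner from where it was at the start of the episode above 0.02 m).
It fails at once if collar forced against the pin: contact force between the pin and the collar above 12 N (contact force between pin and collar above 12 N).
It fails at once if pin forced: contact force between the pin and the fixture as a whole (arm, collar, base) above 40 N (contact force between pin and fixture above 40 N).
It also fails if it takes over 72 s, if anything falls off the work surface, if the arm or the gripper's body presses on something with over 40 N, if the wrist force passes 120 N, or if a joint passes its speed limit or range.

## Working session

There is one attempt and no reset: what is moved stays moved. The work goes in short steps, each a Python script; the robot and the scene stay as the last script left them, time stands still between calls to the robot, and variables do not carry over. Pictures are saved under pics/ and viewed, about 8 in all and at most 12, crops included, and the job is handed in when it is done.

```bash
mkdir -p pics && python3 - <<'E'
from bench import robot, ik, readout, optics, order
import cv2,numpy as np
for n in ("top","side"):
    c=optics.camera(n); cv2.imwrite(f"pics/{n}0.png",c["frame"]); print(n,c["camera_matrix"].tolist(),c["R"].round(4).tolist(),c["t"].round(4).tolist())
print(readout.sense(), robot.pinch_z)
E
```

```text
top [[476.2882805468147, 0.0, 319.77288946841287], [0.0, 476.2882805468147, 205.15176278338592], [0.0, 0.0, 1.0]] [[0.022, -0.9998, 0.0036], [-0.9776, -0.0223, -0.2094], [0.2095, 0.0011, -0.9778]] [0.2826, 0.4833, 0.897]
side [[480.69905464880054, 0.0, 319.83362076722887], [0.0, 480.69905464880054, 205.44646467931332], [0.0, 0.0, 1.0]] [[-0.9964, -0.0841, 0.0032], [-0.056, 0.6335, -0.7717], [0.0629, -0.7692, -0.6359]] [0.5012, -0.0892, 1.2466]
{'time': 0.1, 'joint_positions': array([ 1.49060672e+00,  3.85513392e-01,  6.75936249e-03, -4.28560483e-04,
       -1.19399437e+00, -2.58632109e-01]), 'qvel': array([ 7.96778903e-05, -1.11516654e-03,  2.67529215e-03,  9.07326054e-04,
        9.72778512e-04,  1.01856097e-03]), 'joint_torque': array([ 7.24269994e-04, -3.91689956e+01,  1.87935090e+01,  4.23187137e+00,
        1.34329568e-02, -7.60424359e-05]), 'position': array([0.20752366, 0.58897317, 0.22154835]), 'eef_rot': array([-3.14147833e+00, -1.98902079e-03, -1.90977623e+00]), 'ft_force': array([0.86686241, 0.17761552, 0.17418283]), 'moment': array([ 0.01751839,  0.05331675, -0.03592208]), 'finger_gap': 0.0866229054635188} 0.0187
```

View pics/top0.png

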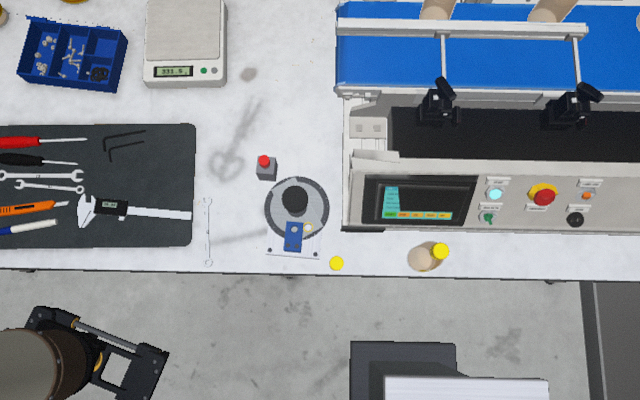

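View pics/side0.png

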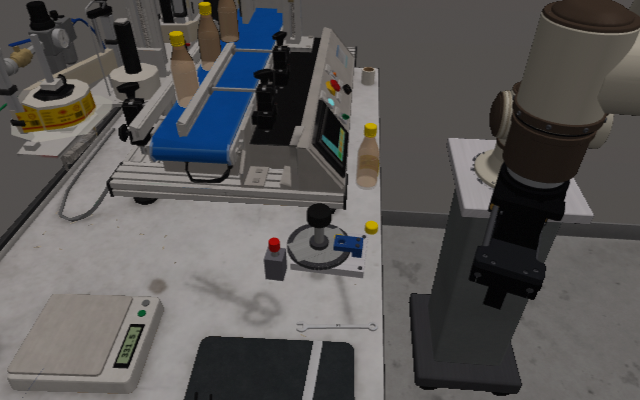

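Top view: red head at (264,160), knob at (294,200), blue arm at (293,236), ring at (308,228) on its counter-clockwise side, cap (336,263), bottle (430,255), spanner (208,230). The side view confirms this: head (274,244), knob (319,213), arm (348,243). Next I take a coarse triangulation, then a close wrist view.

```bash
cat > h.py <<'E'
from bench import robot, ik, readout, optics, order
import cv2,numpy as np
def ray(c,px):
    K=np.array(c["camera_matrix"]);R=np.array(c["R"]);t=np.array(c["t"])
    d=R.T@np.linalg.solve(K,[px[0],px[1],1.]); return -R.T@t, d/np.linalg.norm(d)
def plane(c,px,z):
    o,d=ray(c,px); return o+d*(z-o[2])/d[2]
def tri(obs):
    A=np.zeros((3,3));b=np.zeros(3);P=[]
    for c,px in obs:
        o,d=ray(c,px);M=np.eye(3)-np.outer(d,d);A+=M;b+=M@o;P.append((M,o))
    X=np.linalg.solve(A,b); return X,[round(float(np.linalg.norm(M@(X-o)))*1e3,1) for M,o in P]
def proj(c,X):
    p=np.array(c["camera_matrix"])@(np.array(c["R"])@X+np.array(c["t"]));return p[:2]/p[2]
HSV=dict(red=[((0,150,60),(8,255,255)),((172,150,60),(180,255,255))],blue=[((105,120,50),(125,255,255))],
 black=[((0,0,0),(180,255,60))],yellow=[((20,50,120),(35,255,255))])
def blob(c,col,near,r=40,rng=None):
    h=cv2.cvtColor(c["frame"],cv2.COLOR_BGR2HSV);m=np.zeros(h.shape[:2],np.uint8)
    for lo,hi in (rng or HSV[col]): m|=cv2.inRange(h,lo,hi)
    w=np.zeros_like(m);cv2.circle(w,(int(near[0]),int(near[1])),int(r),255,-1);m&=w
    n,L,S,C=cv2.connectedComponentsWithStats(m)
    if n<2: return None
    i=1+np.argmax(S[1:,4]); return C[i],S[i],(L==i)
E
python3 - <<'E'
from h import *
T=optics.camera("top");S=optics.camera("side");W=optics.camera("wrist")
for n,col,a,b,r in [("pin","red",(264,160),(274,244),20),("knob","black",(294,200),(319,213),18),("arm","blue",(293,236),(348,243),25),("ring","yellow",(308,228),(0,0),10),("cap","yellow",(336,263),(371,227),14)]:
    A=blob(T,col,a,r);B=blob(S,col,b,r)
    print(n,A and (A[0].round(1),A[1]),B and (B[0].round(1),B[1]))
    if A and B: X,e=tri([(T,A[0]),(S,B[0])]);print("  ",X.round(4),e)
    if n=="ring" and A: print(plane(T,A[0],.028))
s=readout.sense();R=np.array(W["R"]);o=-R.T@W["t"]
from scipy.spatial.transform import Rotation as Ro
E=Ro.from_euler("xyz",s["eef_rot"]).as_matrix();print("cam in tool",E.T@(o-s["position"]),(E.T@R.T).round(3).tolist(),W["camera_matrix"][0,0])
E
```

```text
pin (array([263.8, 160.8]), array([259, 155,  11,  12, 101], dtype=int32)) (array([273.9, 244.5]), array([269, 238,  11,  14, 137], dtype=int32))
   [0.5572 0.4053 0.0799] [0.0, 0.0]
knob (array([295.5, 199.5]), array([283, 186,  25,  27, 349], dtype=int32)) (array([319.2, 215.9]), array([306, 203,  30,  29, 579], dtype=int32))
   [0.4759 0.3393 0.1016] [0.1, 0.1]
arm (array([293.1, 236.4]), array([284, 221,  19,  31, 419], dtype=int32)) (array([348.2, 242.6]), array([334, 235,  29,  22, 324], dtype=int32))
   [0.4153 0.3449 0.0389] [0.5, 0.5]
ring (array([307.3, 226.1]), array([303, 222,  10,  10,  43], dtype=int32)) None
[0.43781283 0.31753549 0.028     ]
cap (array([336., 263.]), array([329, 256,  15,  15, 177], dtype=int32)) (array([371.6, 225. ]), array([365, 220,  14,  14, 106], dtype=int32))
   [0.3663 0.2581 0.0136] [0.1, 0.1]
cam in tool [ 0.0007663  -0.06640804 -0.16102789] [[1.0, -0.0, 0.001], [0.0, 0.968, 0.25], [-0.001, -0.25, 0.968]] 297.3207859162351
```

Heights fit (pin 0.080, knob 0.102, arm about 0.04), and the ring is about 0.6 rad short. Close wrist views from two places follow.

```bash
python3 - <<'E'
from h import *
import pickle
out=[]
for p in [(.43,.40,.25),(.385,.32,.25)]:
    robot.move_to(p,[np.pi,0,-1.66]);robot.dwell(.3);out.append(optics.camera("wrist"))
pickle.dump(out,open("w.pkl","wb"))
print(readout.sense()["time"],readout.sense()["joint_positions"].round(2))
cv2.imwrite("pics/w.png",np.vstack([o["frame"] for o in out])[:, :])
cv2.imwrite("pics/w1.png",out[0]["frame"]);cv2.imwrite("pics/w2.png",out[1]["frame"])
for o in out: print(proj(o,np.array([.557,.405,.08])),proj(o,np.array([.476,.339,.118])),proj(o,np.array([.430,.343,.043])))
E
```

```text
2.5333 [ 1.02  0.15 -0.24  0.   -1.18  0.46]
[298.28778687  61.5017293 ] [372.73047402 137.71522903] [359.42486738 172.36887614]
[213.49720714  21.27835071] [285.09790362  97.4133657 ] [291.83941464 142.33994322]
```

View pics/w1.png

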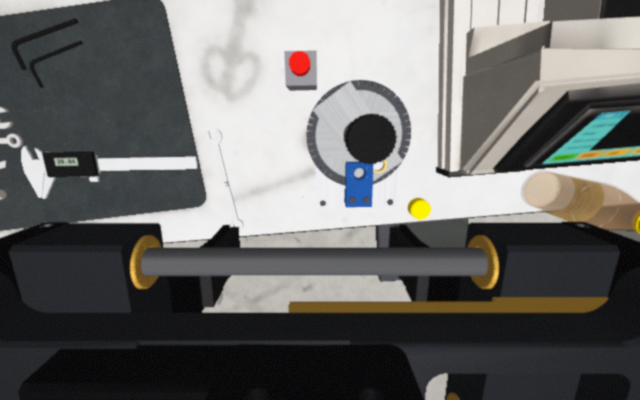

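View pics/w2.png

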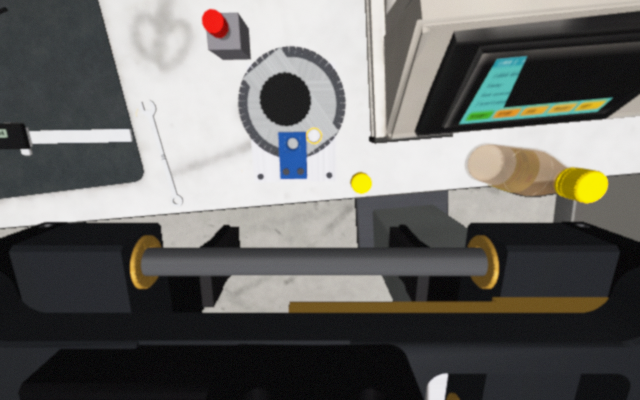

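Both views show the red head (300,63)/(214,22), knob (371,138)/(285,99), guide hole (359,173)/(292,143) and ring (381,165)/(314,135). I measure these next.

```bash
cat >> h.py <<'E'
def guide(c,near,r=40):
    "centroid of the biggest non-blue hole inside the blue arm, upscaled x4"
    x0,y0=int(near[0]-r),int(near[1]-r);x0=max(x0,0);y0=max(y0,0)
    f=cv2.resize(c["frame"][y0:y0+2*r,x0:x0+2*r],None,fx=4,fy=4,interpolation=cv2.INTER_CUBIC)
    h=cv2.cvtColor(f,cv2.COLOR_BGR2HSV);m=cv2.inRange(h,(105,120,30),(125,255,255))
    cs,hi=cv2.findContours(m,cv2.RETR_CCOMP,cv2.CHAIN_APPROX_NONE)
    hs=[q for q,k in zip(cs,hi[0]) if k[3]>=0]
    q=max(hs,key=cv2.contourArea);M=cv2.moments(q)
    arm=max([q for q,k in zip(cs,hi[0]) if k[3]<0],key=cv2.contourArea)
    g=lambda p:(np.array(p)+.5)/4-.5+[x0,y0]
    return g([M["m10"]/M["m00"],M["m01"]/M["m00"]]),cv2.contourArea(q)/16,g(cv2.boxPoints(cv2.minAreaRect(arm)))
E
python3 - <<'E'
from h import *
import pickle
a,b=pickle.load(open("w.pkl","rb"))
def show(n,pa,pb): X,e=tri([(a,pa),(b,pb)]);print(n,np.round(pa,1),np.round(pb,1),X.round(4),e);return X
P=show("pin",blob(a,"red",(300,63),20)[0],blob(b,"red",(214,22),20)[0])
K=show("knob",blob(a,"black",(371,138),32)[0],blob(b,"black",(285,99),32)[0])
ga,gb=guide(a,(359,173)),guide(b,(292,143));print(ga[1],gb[1])
G=show("guide",ga[0],gb[0])
for c,g in((a,ga),(b,gb)):print("arm corners",[plane(c,p,.043)[:2].round(4).tolist() for p in g[2]],"g",plane(c,g[0],.043).round(4))
ra=blob(a,"yellow",(381,165),10);rb=blob(b,"yellow",(314,135),12);print(ra[1],rb[1])
for c,r in((a,ra),(b,rb)):print("ring",plane(c,r[0],.028).round(4))
v=G-K;print("axis-guide",np.linalg.norm(v[:2]),np.arctan2(v[1],v[0]))
E
```

```text
pin [299.2  63. ] [214.8  23.2] [0.5556 0.4043 0.0789] [0.1, 0.1]
knob [369.9 138.2] [284.9  98.9] [0.4753 0.3401 0.1092] [0.1, 0.1]
95.3125 113.625
guide [358.6 172.5] [292.3 143. ] [0.4287 0.343  0.0359] [0.0, 0.0]
arm corners [[0.4456, 0.3602], [0.4426, 0.326], [0.3847, 0.3283], [0.3878, 0.3638]] g [0.4299 0.344  0.043 ]
arm corners [[0.4438, 0.3581], [0.4408, 0.3245], [0.3848, 0.3299], [0.3879, 0.3649]] g [0.4291 0.3425 0.043 ]
[373 159  14  14  61] [306 127  17  18 121]
ring [0.4314 0.3116 0.028 ]
ring [0.4353 0.3157 0.028 ]
axis-guide 0.0467013869532406 3.079020551977609
```

Measured: guide (0.429, 0.343), axis (0.4755, 0.340), radius 46.5 mm (given 46), pin height 79 mm (given 80). The gripper body is 190 mm along the jaws, so I check clearance to the machine on the -y side.

```bash
python3 - <<'E'
import cv2,numpy as np,pickle
a,b=pickle.load(open("w.pkl","rb"))
t=cv2.imread("pics/top0.png");s=cv2.imread("pics/side0.png")
r=lambda im,x,y,w,h:cv2.resize(im[y:y+h,x:x+w],(400,300),interpolation=cv2.INTER_CUBIC)
cv2.imwrite("pics/m.png",np.vstack([np.hstack([r(t,300,150,120,90),r(s,280,100,120,90)]),np.hstack([r(a["frame"],400,60,160,120),r(b["frame"],340,40,160,120)])]))
E
```

```text
(no output)
```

View pics/m.png

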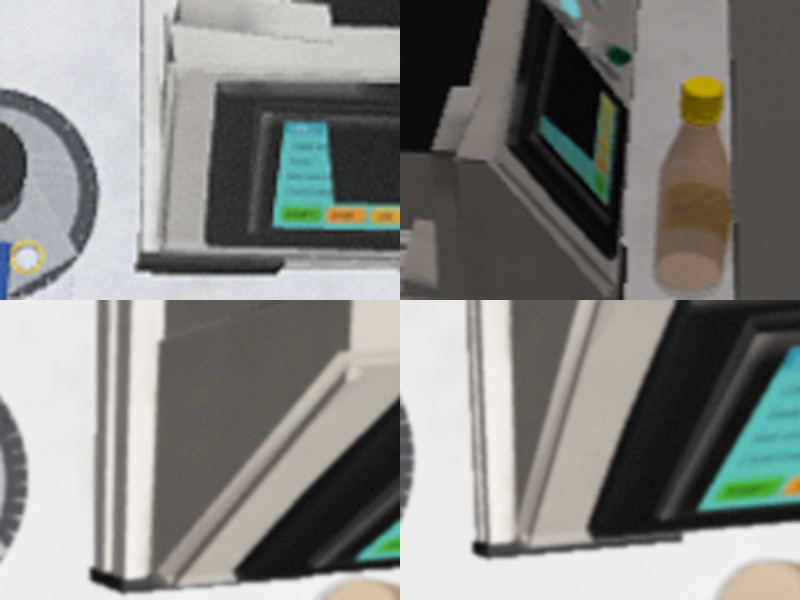

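```bash
python3 - <<'E'
from h import *
import pickle
a,b=pickle.load(open("w.pkl","rb"));t=optics.camera("top")
print("rail corner",tri([(a,(437,172)),(b,(370,138)),(t,(341,229))]))
print("panel low corner",tri([(a,(464,174)),(b,(390,136))]))
print("panel high corner",tri([(a,(538,80)),(t,(352.5,170))]))
E
```

```text
rail corner (array([0.42714128, 0.25186754, 0.06065008]), [2.3, 1.0, 1.3])
panel low corner (array([0.42894104, 0.23740163, 0.09481627]), [1.7, 1.7])
panel high corner (array([0.50962145, 0.23844106, 0.19248223]), [0.3, 0.3])
```

The machine panel face is at y≈0.238, so body edges at the guide (y≈0.248) are about 10 mm clear with the jaws along y. For the knob I'll put the jaws along x. Now I pick the pin.

```bash
python3 - <<'E'
from h import *
o=[np.pi,0,-np.pi/2]
p=np.array([.556,.4045,0])
robot.move_to(p+[0,0,.16],o)
robot.move_l(p+[0,0,.063],v=.1)
f0=readout.sense()["ft_force"]
robot.grasp(20);s=readout.sense();print("gap",s["finger_gap"],"df",(s["ft_force"]-f0).round(2),s["position"].round(4),s["time"])
robot.move_l(p+[0,0,.14],v=.1)
g=np.array([.4295,.343,0]);robot.move_to(g+[0,0,.14],o);robot.dwell(.3)
s=readout.sense();print(s["finger_gap"],s["position"].round(4),s["time"])
c=optics.camera("wrist");cv2.imwrite("pics/h.png",c["frame"][60:360,120:520].repeat(2,0).repeat(2,1))
print(proj(c,g+[0,0,.043]),proj(c,s["position"]),blob(c,"red",(320,250),120)[:2])
E
```

```text
gap 0.021131816960760774 df [-0.2  -0.12 -0.97] [0.556  0.4045 0.063 ] 5.6333
0.02291749071941783 [0.4301 0.3432 0.1395] 7.4667
[313.76484176 199.27616188] [313.43624655 240.07151897] (array([312.31701031, 237.44974227]), array([293, 224,  42,  24, 776], dtype=int32))
```

View pics/h.png

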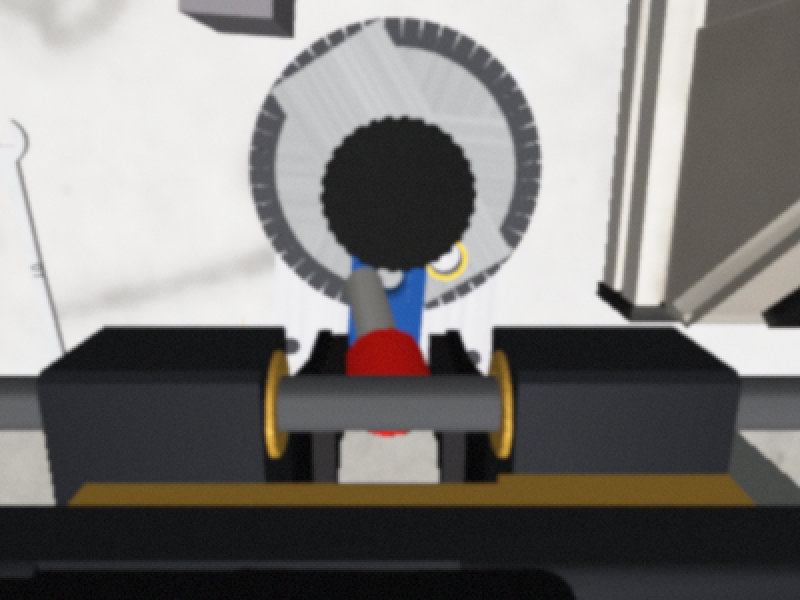

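The pin is in hand but its shaft leans left in the picture: head at crop (388,355), foot at about (365,275). I check the tilt numerically and from the side.

```bash
python3 - <<'E'
from h import *
c=optics.camera("wrist");s=optics.camera("side");t=optics.camera("top")
print("head",plane(c,(313.5,237),.155).round(4),"foot@.1055",plane(c,(302.5,198),.1055).round(4),"exp px",proj(c,np.array([.43,.343,.1055])).round(1))
q=proj(s,np.array([.43,.343,.13]));u=proj(t,np.array([.43,.343,.13]));print(q,u, readout.sense()["moment"].round(3))
r=lambda im,x:cv2.resize(im[int(x[1])-38:int(x[1])+37,int(x[0])-50:int(x[0])+50],(400,300),interpolation=cv2.INTER_CUBIC)
f=cv2.resize(c["frame"][180:255,260:360],(400,300),interpolation=cv2.INTER_CUBIC)
cv2.imwrite("pics/i.png",np.hstack([r(s["frame"],q),f]))
E
```

```text
head [0.4381 0.3431 0.155 ] foot@.1055 [0.4465 0.3505 0.1055] exp px [313.7 221.1]
[342.79041647 207.36138223] [291.90154393 220.69992348] [-0.016  0.05  -0.019]
```

View pics/i.png

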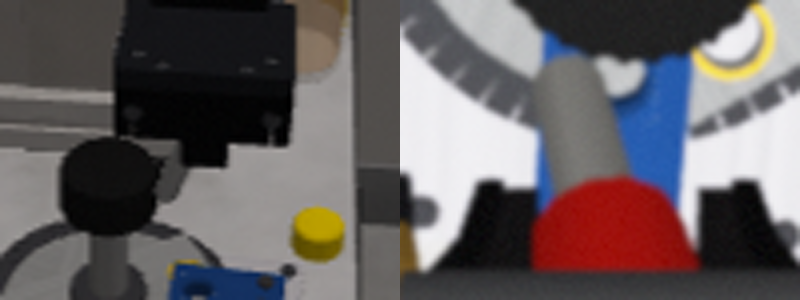

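The pin has swivelled in the grip: foot about +16 mm in x and +7 mm in y over 50 mm. I'll compensate with the tool attitude. To lean the gripper body away from the knob rather than over it, I turn the yaw by half a turn, with the pin lifted clear.

```bash
cat >> h.py <<'E'
from scipy.spatial.transform import Rotation as Ro
PZ=robot.pinch_z
def tcp_of(pinch,R): return np.array(pinch)+R.apply([0,0,PZ])
def plumb(R,d):
    "rotate attitude R minimally so that world direction d becomes straight down"
    d=np.array(d)/np.linalg.norm(d);ax=np.cross(d,[0,0,-1]);n=np.linalg.norm(ax)
    return Ro.from_rotvec(ax/n*np.arcsin(n))*R
E
python3 - <<'E'
from h import *
R0=Ro.from_euler("xyz",readout.sense()["eef_rot"])
p=readout.sense()["position"];robot.move_l(p+[0,0,.07],v=.1)
d=np.array([.0165,.0075,-.0475])
R1=Ro.from_euler("z",-np.pi)*R0; R2=plumb(R1,Ro.from_euler("z",-np.pi).apply(d))
pin=np.array([.4295,.343,.22])
for k in (1,2,3):
    R=Ro.from_euler("z",-np.pi*k/3)*R0; R=R if k<3 else R2
    robot.move_to(tcp_of(pin,R),R.as_euler("xyz"))
robot.dwell(.4)
s=readout.sense();print(s["time"],s["position"].round(4),s["eef_rot"].round(3),s["joint_positions"].round(2),s["finger_gap"])
c=optics.camera("wrist");S=optics.camera("side")
q=proj(S,pin);w=proj(c,pin);print(q,w,proj(c,pin-[0,0,.05]),proj(S,pin-[0,0,.05]))
r=lambda im,x:cv2.resize(im[int(x[1])-30:int(x[1])+45,int(x[0])-50:int(x[0])+50],(400,300),interpolation=cv2.INTER_CUBIC)
f=cv2.resize(c["frame"][100:325,170:470],(400,300))
cv2.imwrite("pics/j.png",np.hstack([r(S["frame"],q),f]))
E
```

```text
12.1833 [0.4356 0.3458 0.2025] [ 2.807 -0.148  1.596] [ 1.06  0.12 -0.6   0.39 -0.59 -2.93] 0.022692773004303238
[344.73667403 169.11870291] [314.8379656  259.48258374] [303.52492132 205.60352677] [343.77292936 190.97234955]
```

View pics/j.png

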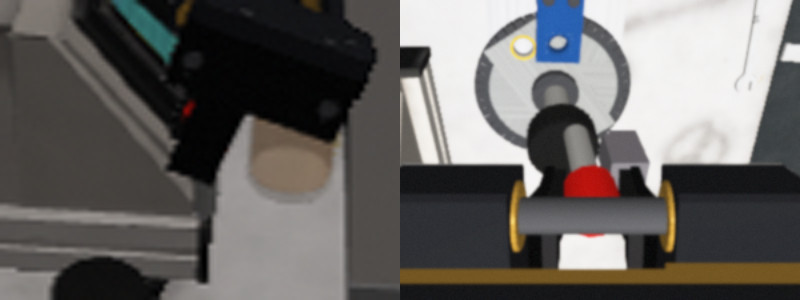

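Now the side view shows the shaft vertical (crop (200,180)–(200,212)) and the wrist view has the foot within about 3 mm of where a plumb pin would be. I lower it to just above the guide and check from near.

```bash
python3 - <<'E'
from h import *
c=optics.camera("wrist");print("foot est",plane(c,(301.5,200.5),.17).round(4))
R=Ro.from_euler("xyz",readout.sense()["eef_rot"])
pin=np.array([.4285,.343,.112]);robot.move_l(tcp_of(pin,R),v=.08);robot.dwell(.3)
s=readout.sense();print(s["time"],s["position"].round(4),s["ft_force"].round(2),s["joint_positions"].round(2))
c=optics.camera("wrist");S=optics.camera("side")
g=np.array([.4293,.343,.043]);q=proj(S,g);print("guide exp",proj(c,g),q,proj(c,pin-[0,0,.05]))
r=lambda im,x:cv2.resize(im[int(x[1])-45:int(x[1])+30,int(x[0])-50:int(x[0])+50],(400,300),interpolation=cv2.INTER_CUBIC)
f=cv2.resize(c["frame"][130:250,240:400],(400,300),interpolation=cv2.INTER_CUBIC)
cv2.imwrite("pics/k.png",np.hstack([r(S["frame"],q),f]))
E
```

```text
foot est [0.4253 0.3416 0.17  ]Traceback (most recent call last):
  File "<stdin>", line 4, in <module>
bench.Unreachable: the arm cannot follow that straight line within its joint ranges
```

```bash
python3 - <<'E'
from h import *
R0=Ro.from_euler("xyz",readout.sense()["eef_rot"])
# fold in the residual lean seen: foot est vs pinch (half of it, as pixel reading is ~2 mm)
R0=plumb(R0,[-.002,-.001,-.05])
for a in (.15,.25,.35,.45):
    R=Ro.from_euler("z",a)*R0; ok=True
    for z in (.22,.165,.112,.09):
        j=ik(tcp_of([.429,.343,z],R),R.as_euler("xyz")); print(a,z,None if j is None else np.round(j,2))
E
```

```text
0.15 0.22 [ 1.05  0.1  -0.64  0.38 -0.5  -2.78]
0.15 0.165 [ 1.01  0.17 -0.77  0.59 -0.3  -2.97]
0.15 0.112 None
0.15 0.09 None
0.25 0.22 [ 1.03  0.1  -0.61  0.29 -0.5  -2.59]
0.25 0.165 [ 1.01  0.17 -0.73  0.44 -0.31 -2.73]
0.25 0.112 None
0.25 0.09 None
0.35 0.22 [ 1.02  0.1  -0.57  0.19 -0.51 -2.39]
0.35 0.165 [ 1.01  0.17 -0.68  0.28 -0.33 -2.47]
0.35 0.112 None
0.35 0.09 None
0.45 0.22 [ 0.99  0.11 -0.53  0.09 -0.53 -2.18]
0.45 0.165 [ 0.99  0.18 -0.62  0.12 -0.37 -2.22]
0.45 0.112 [ 0.98  0.26 -0.72  0.22 -0.19 -2.32]
0.45 0.09 None
```

The inward lean runs into the j5/j6 limits. The guide's clearance tolerates several degrees of lean, so I check how much residual lean makes the low pose reachable, for this side and for the original yaw.

```bash
python3 - <<'E'
from h import *
R0=plumb(Ro.from_euler("xyz",readout.sense()["eef_rot"]),[-.002,-.001,-.05])
z=R0.apply([0,0,1]);print("lean",np.degrees(np.arccos(-z[2])).round(1),z.round(3))
for flip in (0,1):
  B=R0 if not flip else Ro.from_euler("z",np.pi)*R0
  for res in (0,4,6):
    ax=np.cross(z,[0,0,-1]);ax/=np.linalg.norm(ax);
    for a in ((0,.2,.4) if not flip else (-.15,0)):
        Q=Ro.from_euler("z",a)*Ro.from_rotvec(ax*np.radians(res))*R0
        if flip:Q=Ro.from_euler("z",np.pi)*Q
        js=[ik(tcp_of([.429,.343,h],Q),Q.as_euler("xyz")) for h in (.22,.15,.112,.085)]
        print(flip,res,a,[j is not None for j in js],None if js[3] is None else js[3].round(2))
E
```

```text
lean 23.5 [ 0.362  0.166 -0.917]
0 0 0 [True, True, False, False] None
0 0 0.2 [True, True, False, False] None
0 0 0.4 [True, True, False, False] None
0 4 0 [True, True, True, False] None
0 4 0.2 [True, True, True, False] None
0 4 0.4 [True, True, True, True] [ 0.99  0.32 -0.71  0.25 -0.21 -2.4 ]
0 6 0 [True, True, True, True] [ 0.97  0.32 -0.83  0.76 -0.23  3.02]
0 6 0.2 [True, True, True, True] [ 0.99  0.32 -0.76  0.49 -0.23 -2.83]
0 6 0.4 [True, True, True, True] [ 0.99  0.33 -0.66  0.17 -0.29 -2.32]
1 0 -0.15 [True, True, True, True] [ 0.85  0.6  -0.03 -0.22 -1.3   0.67]
1 0 0 [True, True, True, True] [ 0.87  0.61 -0.04 -0.18 -1.3   0.78]
1 4 -0.15 [True, True, True, True] [ 0.86  0.57 -0.09 -0.2  -1.21  0.65]
1 4 0 [True, True, True, True] [ 0.89  0.57 -0.09 -0.16 -1.22  0.76]
1 6 -0.15 [True, True, True, True] [ 0.87  0.55 -0.11 -0.18 -1.17  0.64]
1 6 0 [True, True, True, True] [ 0.89  0.56 -0.12 -0.15 -1.18  0.75]
```

```bash
python3 - <<'E'
from h import *
R0=plumb(Ro.from_euler("xyz",readout.sense()["eef_rot"]),[-.002,-.001,-.05])
z=R0.apply([0,0,1]);ax=np.cross(z,[0,0,-1]);ax/=np.linalg.norm(ax)
D=Ro.from_euler("z",.35)*Ro.from_rotvec(ax*np.radians(4))
Q=D*R0;foot=D.apply([0,0,-.05]);print("foot off",foot.round(4))
np.savez("q.npz",q=Q.as_quat(),foot=foot)
g=np.array([.4293,.343,.043])
for h in (.075,.018):
    P=g-foot+[0,0,h]
    robot.move_to(tcp_of(P,Q),Q.as_euler("xyz")) if h>.05 else robot.move_l(tcp_of(P,Q),v=.08)
robot.dwell(.4);s=readout.sense();print(s["time"],s["position"].round(4),s["ft_force"].round(2),s["joint_positions"].round(2))
c=optics.camera("wrist");S=optics.camera("side");np.save("k.npy",c["frame"])
q=proj(S,g);print("guide exp",proj(c,g),q,"foot exp",proj(c,P+foot),proj(S,P+foot))
r=lambda im,x:cv2.resize(im[int(x[1])-45:int(x[1])+30,int(x[0])-50:int(x[0])+50],(400,300),interpolation=cv2.INTER_CUBIC)
f=cv2.resize(c["frame"][130:250,240:400],(400,300),interpolation=cv2.INTER_CUBIC)
cv2.imwrite("pics/k.png",np.hstack([r(S["frame"],q),f]))
E
```

```text
foot off [-0.0025 -0.0025 -0.0499]
14.2 [0.4363 0.35   0.0936] [-0.41 -0.13 -0.53] [ 1.    0.28 -0.68  0.25 -0.29 -2.45]
guide exp [298.25840299 189.18953273] [341.70328107 240.12670275] foot exp [300.86930958 202.8416457 ] [341.9897039  233.65805934]
```

View pics/k.png

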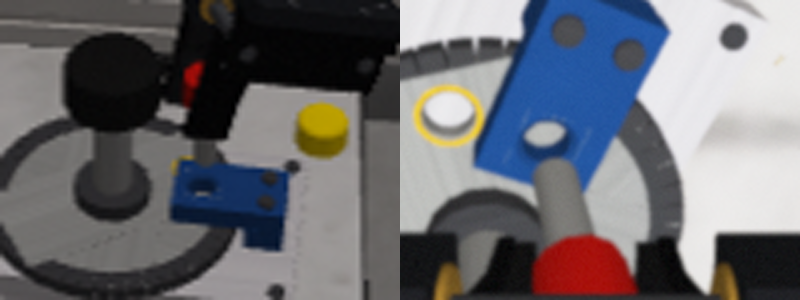

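The side view shows the foot (205,160) directly above the hole (203,186). In the wrist view it is about 1 mm too far image-right (hole (546,136), foot centre about (557,172)). I shift 1 mm image-left and lower by feel.

```bash
python3 - <<'E'
from h import *
ix=np.array(optics.camera("wrist")["R"])[0];ix[2]=0
p=readout.sense()["position"]-ix*.001
robot.move_l(p,v=.03);robot.dwell(.2);f0=readout.sense()["ft_force"];print(ix.round(2))
for k in range(1,14):
    robot.move_l(p-[0,0,.002*k],v=.03)
    s=readout.sense();d=s["ft_force"]-f0;print(k,(s["position"]-p).round(4),d.round(2),s["finger_gap"].round(4))
    if np.linalg.norm(d)>4: break
print(s["time"])
E
```

```text
[-0.36  0.92  0.  ]Traceback (most recent call last):
  File "<stdin>", line 7, in <module>
AttributeError: 'float' object has no attribute 'round'
```

```bash
python3 - <<'E'
from h import *
p=readout.sense()["position"];print(p);robot.dwell(.1);f0=np.array([-.41,-.13,-.53])
for k in range(1,13):
    robot.move_l(p-[0,0,.002*k],v=.03)
    s=readout.sense();d=s["ft_force"]-f0;print(k,(s["position"]-p).round(4),d.round(2),round(s["finger_gap"],4))
    if np.linalg.norm(d)>4: break
print(s["time"])
E
```

```text
[0.43656565 0.34880279 0.09114914]
1 [-0.0001 -0.0002 -0.0023] [ 0.27  0.26 -0.62] 0.0228
2 [-0.     -0.0001 -0.0042] [0.73 0.63 0.32] 0.023
3 [-0.0001 -0.0001 -0.0062] [ 0.88 -0.36  0.18] 0.0228
4 [-0.0001 -0.0001 -0.0082] [-0.42  0.66 -0.4 ] 0.0229
5 [-0.0001 -0.0001 -0.0102] [-0.26  0.23 -0.44] 0.0226
6 [-0.0001 -0.0001 -0.0122] [0.33 0.25 0.32] 0.0228
7 [-0.0001 -0.0002 -0.0142] [0.61 0.82 0.44] 0.0228
8 [ 0.0001  0.0002 -0.016 ] [1.11 0.2  0.05] 0.0225
9 [-0.      0.0001 -0.0181] [-0.17  1.16 -0.  ] 0.0228
10 [-0.0001 -0.0001 -0.0202] [ 0.15  0.85 -0.95] 0.0223
11 [-0.0001 -0.0001 -0.0222] [ 0.32  0.97 -0.73] 0.0231
12 [-0.0001 -0.0001 -0.0242] [ 0.24  0.87 -0.57] 0.0229
18.15
```

The foot is about 9 mm into the guide with no contact force. Release, back off along the tool axis, and check.

```bash
python3 - <<'E'
from h import *
robot.let_go();robot.dwell(.3)
R=Ro.from_euler("xyz",readout.sense()["eef_rot"]);p=readout.sense()["position"]
robot.move_l(p-R.apply([0,0,.03]),v=.08);robot.move_l(p-R.apply([0,0,.03])+[-.02,.0,.09],v=.15)
robot.dwell(.2)
T=optics.camera("top");S=optics.camera("side");W=optics.camera("wrist")
g=np.array([.4293,.343,.078])
obs=[]
for n,c in (("T",T),("S",S),("W",W)):
    q=proj(c,g);b=blob(c,"red",q,25);print(n,q.round(1),b and (b[0].round(1),b[1]))
    if b is not None: obs.append((c,b[0]))
if len(obs)>1: print(tri(obs))
print(readout.sense()["time"])
cv2.imwrite("pics/l.png",cv2.resize(W["frame"],(640,400)))
E
```

```text
T [293.3 225.9] None
S [342.3 227.4] (array([341.6, 228. ]), array([337, 222,  10,  13, 121], dtype=int32))
W [291.6 185.7] (array([291.9, 185.1]), array([281, 171,  24,  29, 566], dtype=int32))
(array([0.43010397, 0.34332348, 0.07634975]), [0.6, 0.6])
21.3333
```

The pin stands in the guide at (0.430, 0.343, 0.076; expected 0.078). Now the knob: jaws near x, tips above the pin head, light grip. I turn coarsely first, then in small steps while watching the pin.

```bash
cat >> h.py <<'E'
AX=np.array([.4755,.340]);ZK=.098
def red(cams=("side",)):
    out={}
    for n in cams:
        c=optics.camera(n);q=proj(c,np.array([.430,.343,.07]));b=blob(c,"red",q,25)
        out[n]=None if b is None else (b[0].round(1).tolist(),int(b[1][4]))
    return out
E
python3 - <<'E'
from h import *
o=[np.pi,0,-2.8];s=readout.sense();robot.move_l(s["position"]+[0,0,.05],v=.2)
j=ik([*AX,.2],o);print(j.round(2));robot.move_to([*AX,.2],o);robot.move_l([*AX,ZK],v=.12);robot.dwell(.2)
f0=readout.sense();robot.grasp(10);s=readout.sense()
print(s["finger_gap"],(s["ft_force"]-f0["ft_force"]).round(2),s["joint_positions"].round(2),s["time"])
print(red(("side","top","wrist")))
E
```

```text
[ 0.9   0.33 -0.13  0.   -1.11 -0.56]
0.047642339963393905 [ 4.85  0.36 -2.46] [ 0.9   0.43 -0.26  0.   -0.88 -0.56] 25.2667
{'side': ([341.6, 227.9], 122), 'top': ([295.8, 223.4], 5), 'wrist': ([384.5, 242.3], 34)}
```

```bash
python3 - <<'E'
from h import *
m0=readout.sense()["moment"]
for k in range(1,5):
    robot.move_to([AX[0]+.0007,AX[1],ZK],[np.pi,0,-2.8-.1*k])
    s=readout.sense();print(k,(s["moment"]-m0).round(3),s["ft_force"].round(1),red())
W=optics.camera("wrist")
print(s["time"],[proj(W,np.array([.4755+.046*np.cos(t),.34+.046*np.sin(t),.028])).round() for t in (3.076,3.28,3.69)])
cv2.imwrite("pics/n.png",W["frame"]);cv2.imwrite("pics/n_s.png",optics.camera("side")["frame"])
E
```

```text
1 [ 0.254  0.56  -0.065] [ 2.7  2.7 -2.3] {'side': ([341.6, 228.2], 126)}
2 [ 0.528  0.446 -0.063] [ 4.4  2.1 -3.9] {'side': ([341.6, 228.3], 126)}
3 [ 0.604  0.332 -0.093] [ 3.9  2.7 -2. ] {'side': ([341.6, 228.3], 127)}
4 [0.716 0.257 0.007] [ 3.8  2.9 -4.6] {'side': ([341.6, 228.2], 125)}
26.5667 [array([370., 209.]), array([369., 198.]), array([361., 177.])]
```

View pics/n.png

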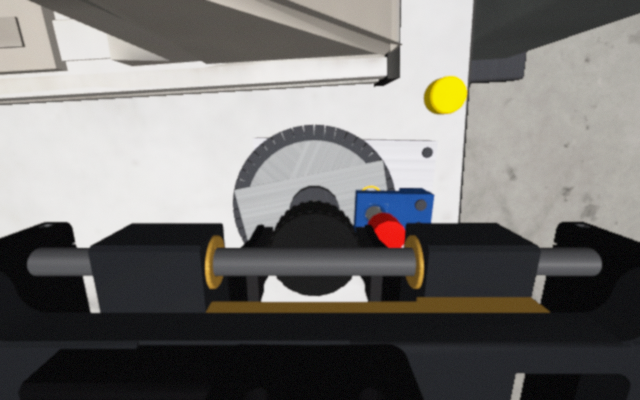

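The ring is now almost under the arm (370,188), as expected for a 0.4 rad turn, with about 0.2 rad left. I continue in small steps and stop as soon as the pin drops.

```bash
python3 - <<'E'
from h import *
y=-3.2
for k,st in enumerate([.06,.04]+[.02]*14):
    y-=st;robot.move_to([AX[0]+.0007,AX[1],ZK],[np.pi,0,y]);robot.dwell(.2)
    r=red()["side"];s=readout.sense();print(round(y,3),r,s["moment"].round(2),s["eef_rot"][2].round(3) if hasattr(s["eef_rot"][2],"round") else s["eef_rot"][2])
    if r is None or r[0][1]>230.5: break
print(s["time"])
E
```

```text
-3.26 ([341.4, 226.0], 123) [ 0.83 -1.27 -0.15] 3.027
-3.3 ([341.3, 226.0], 124) [ 0.9  -1.27 -0.12] 2.988
-3.32 ([341.3, 226.1], 126) [ 0.85 -1.24  0.04] 2.968
-3.34 ([341.3, 226.1], 126) [ 0.86 -1.23  0.07] 2.948
-3.36 ([341.1, 226.3], 127) [ 0.83 -1.26  0.04] 2.928
-3.38 ([340.6, 227.2], 123) [ 0.83 -1.27  0.02] 2.908
-3.4 ([340.7, 227.4], 128) [ 0.85 -1.24  0.02] 2.888
-3.42 ([341.3, 235.4], 122) [ 0.89 -1.29  0.07] 2.868
30.7167
```

The pin dropped at 0.62 rad of turn (predicted 0.61). I release the knob and look.

```bash
python3 - <<'E'
from h import *
robot.let_go();robot.dwell(.2);robot.move_l([*AX,.2],v=.15)
robot.move_to([.40,.39,.25],[np.pi,0,-1.66]);robot.grasp(20);robot.dwell(.2)
g=np.array([.430,.343,.06]);obs=[]
for n in ("top","side","wrist"):
    c=optics.camera(n);b=blob(c,"red",proj(c,g),25);print(n,proj(c,g).round(1),b and (b[0].round(1),b[1]))
    if b and b[1][4]>60: obs.append((c,b[0]))
print(tri(obs),tri(obs[-2:]),readout.sense()["time"])
cv2.imwrite("pics/p.png",cv2.resize(c["frame"][60:260,200:520],(800,500)))
E
```

```text
top [293.8 227.1] (array([290.2, 225.8]), array([287, 222,   8,   9,  53], dtype=int32))
side [341.6 234. ] (array([341.3, 235.4]), array([337, 229,  10,  14, 122], dtype=int32))
wrist [351.2 150.7] (array([349.5, 152.1]), array([341, 143,  18,  19, 270], dtype=int32))
(array([0.42943728, 0.34500009, 0.05810654]), [1.1, 1.1]) (array([0.42943728, 0.34500009, 0.05810654]), [1.1, 1.1]) 35.9667
```

View pics/p.png

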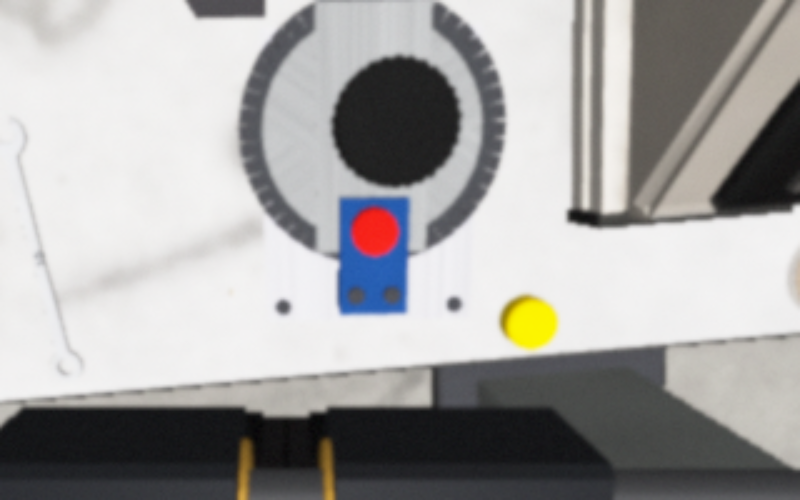

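The collar is aligned, and the pin has dropped to z≈0.058, resting on the sprung ball. I push gently on the head with closed fingers.

```bash
python3 - <<'E'
from h import *
o=[np.pi,0,-1.62];p=np.array([.4285,.3435,0])
robot.move_to(p+[0,0,.13],o);robot.move_l(p+[0,0,.075],v=.08);robot.dwell(.3)
f0=readout.sense()["ft_force"];z=.075
while z>.0615:
    z-=.001;robot.move_l(p+[0,0,z],v=.02)
    s=readout.sense();d=s["ft_force"]-f0;print(round(z,4),round(s["position"][2],4),d.round(1))
    if d[2]>16 or (z<.0655 and d[2]>11): break
print(s["time"],red())
E
```

```text
0.074 0.0739 [ 0.2  1.3 -0.8]
0.073 0.0729 [ 0.2  0.8 -0.4]
0.072 0.0719 [-0.1  0.4  0.5]
0.071 0.0709 [-0.8  0.1 -0.1]
0.07 0.07 [ 0.5  0.3 -0.1]
0.069 0.0691 [-0.1  0.1  1. ]
0.068 0.0681 [0.  0.8 1. ]
0.067 0.067 [-0.9 -0.   1.4]
0.066 0.0659 [-0.7  0.3  2.1]
0.065 0.0649 [-0.  -0.9  2.3]
0.064 0.0642 [ 0.8 -1.4  5.4]
0.063 0.0641 [-1.4 -2.5 10. ]
0.062 0.0638 [-2.  -3.9 13.6]
40.95 {'side': ([340.9, 240.4], 58)}
```

It went against a firm stop at TCP z≈0.064 (home is 0.063) after about 5 mm of ball travel. I retreat and verify.

```bash
python3 - <<'E'
from h import *
p=readout.sense()["position"];robot.move_l([p[0],p[1],.13],v=.1);robot.move_to([.40,.39,.25],[np.pi,0,-1.66]);robot.dwell(.3)
g=np.array([.430,.343,.055]);obs=[]
for n in ("side","wrist"):
    c=optics.camera(n);b=blob(c,"red",proj(c,g),25);print(n,b[0].round(1),b[1]);obs.append((c,b[0]))
print(tri(obs),plane(obs[1][0],obs[1][1],.06),readout.sense()["time"])
T=optics.camera("top")
print("cap top px",blob(T,"yellow",(336,263),14)[0],"was 336.0,263.0")
f=cv2.resize(c["frame"][110:210,300:460],(480,300),interpolation=cv2.INTER_CUBIC)
s=optics.camera("side");h=cv2.resize(s["frame"][205:265,310:374],(320,300),interpolation=cv2.INTER_CUBIC)
cv2.imwrite("pics/z.png",np.hstack([f,h]))
E
```

```text
side [341.1 237.1] [336 231  11  14 120]
wrist [348.7 151.7] [340 143  18  19 262]
(array([0.42949628, 0.34464641, 0.0531046 ]), [1.2, 1.2]) [0.42902096 0.34522344 0.06      ] 42.825
cap top px [335.92571429 262.96571429] was 336.0,263.0
```

View pics/z.png

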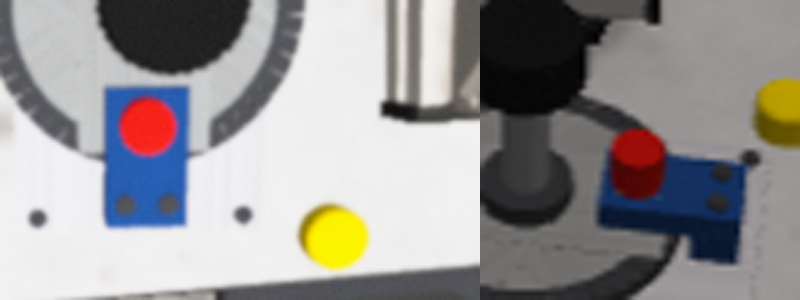

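The head is flat on the blue arm at z≈0.053 (home 0.053), the robot is clear, and the cap has not moved. Handing in.

```bash
python3 -c "
from h import *
order.sign_off();print(readout.sense()['time'])"
```

```text
the job is handed in; nothing more can be done
the job is handed in; nothing more can be done
```

The pin is in the guide, through the collar, with its head flat on the blue arm. I handed the job in at about 43 s of the 72 s allowed; the interface gives no verdict.

**What I did**
- I took the pin from its stand, but it swivelled about 20° in the grip while being moved. I tilted the tool to compensate, since a full correction ran into joint limits. About 4° of lean was left, and the pin still went into the guide without contact force.
- With the pin standing on the collar, I turned the knob clockwise with a light 10 N grip: 0.1 rad steps at first, 0.02 rad near the end. The pin dropped at 0.62 rad; my camera estimate was 0.61.
- I then pushed the head past the sprung ball with closed fingers. The push reached 13.6 N, but only against the final stop, after about 2 N while passing the ball.

**Last checks**
- **Height:** the pin head centre is 53.1 mm above the table (fully home is 53 mm; the limit is 55.5 mm).
- **Position over the guide:** measured at (0.4295, 0.3446), about 1.7 mm from my guide estimate. The two camera rays disagreed by 1.2 mm each, which is within calibration. The final picture shows the head seated centrally and flat.
- **Bystanders:** the cap did not move. I did not measure the spanner or the bottle again; the arm never went near them.
- **Forces:** I had no direct reading of the force between pin and collar. The wrist moments stayed small after the pin dropped, and I stopped turning at once.
- **Side view oddity:** early in the fine turning, the red head appeared to shift up by 2 pixels, with no visible effect; I did not look into it.

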